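# Gauge two rollers from the cradle

## Task

Two ground steel rollers of equal length lie in the shallow notches of the blue cradle. Sort them by the stepped slot gauge: lay the one that passes the upper (green) go jaws but stops at the lower (red) no-go jaws lengthwise in the gauge, centred over both forks and resting level on the no-go jaws, and put the too thin one, which would fall through both, lying in the red reject tray. Take them up without letting one roll off onto the bench, do not drop them, and do not disturb the jar, the dropper bottle and the vial.

Things in the scene. Friction and masses are not known exactly. Their poses are not given: they have to be found in the camera images.
- roller_good_center (a point): Centre of the good roller: bright steel cylinder, 28 mm diameter, 110 mm long, 0.3 kg or a little more or less, half-way along its axis. Its x axis is the roller's own axis (y and z turn as it rolls). It lies level in one of the cradle's two notches (either one), axis about 60 mm above the bench. It passes the go jaws (32 mm) and stops at the no-go jaws (24 mm).
- roller_thin_center (a point): Centre of the undersize roller: same steel, 20 mm diameter, 110 mm long, about 0.3 kg. Its x axis is the roller's own axis. It lies in the cradle's other notch, axis about 55 mm above the bench. It is too thin: it would fall through both pairs of jaws.
- cradle: Fixed cradle, base 108 x 150 x 12 mm; two upright blue combs 12 mm thick at x = -38 and +38 mm, 49.5 mm high; fingers can go down between them (64 mm clear). Shallow V notches at y = -38 and +38 mm, 20 mm wide, 6 mm deep, no end stops: a pushed roller climbs out and rolls off. Rollers lie along x across both combs, ends standing out about 11 mm. Origin: centre of underside, z up.
- slot_gauge: Fixed gauge, base 108 x 90 x 14 mm; two upright steel forks 12 mm thick at x = -38 and +38 mm (64 mm clear between). Slot along x, centred on y = 0; heights: 72 to 62 mm 45 degree lead-in, 52 mm wide at top; 62 to 46 go jaws 32 mm apart (green marks); 46 to 14 no-go jaws 24 mm apart (red marks). Good roller at rest: axis 53 mm above origin, ends 11 mm proud. Origin: centre of underside, z up.
- reject_tray: Fixed open red plastic tray, 150 mm (x) x 114 mm (y) x 28 mm high outside, walls and floor 4 mm thick. A roller fits in along x. Origin: centre of the underside, z up.
- jar_1_center (a point): Bystander: open clear sample jar, 56 mm across, 42 mm high; its centre, half-way up.
- bottle_1_center (a point): Bystander: small brown dropper bottle, 33 mm across, 102 mm high; its centre, half-way up.
- vial_center (a point): Bystander: slim vial with white cap, 20 mm across, 76 mm high; its centre, half-way up.
Not all that is in view belongs to the job. Leave any pink or purple look-alike of the part that bears roller_thin_center alone.

How it is judged:
At the end, for the whole second after the job is handed in: Thick roller level on the no-go jaws: along the slot within 0.08 rad, centre within 15 mm of the gauge's middle along the slot and 6 mm across, 49 to 58 mm above its underside. Thin roller inside the reject tray on its floor, centre under 22 mm above its underside. Both at rest (x of roller_good_center in the frame of slot_gauge between -0.015 and 0.015 m and y of roller_good_center in the frame of slot_gauge between -0.006 and 0.006 m and z of roller_good_center in the frame of slot_gauge between 0.049 and 0.058 m and angle between the x axis of roller_good_center and the x axis of slot_gauge, either way round below 0.08 rad and x of roller_thin_center in the frame of reject_tray between -0.055 and 0.055 m and y of roller_thin_center in the frame of reject_tray between -0.055 and 0.055 m and z of roller_thin_center in the frame of reject_tray below 0.022 m and linear speed of each of roller_good, roller_thin below 0.02 m/s); the robot touches nothing.
It fails at once if a roller lies on or near the bench top outside the tray (it rolled off) ((height (world z) of roller_good_center below 0.023 m and not (x of roller_good_center in the frame of reject_tray between -0.055 and 0.055 m and y of roller_good_center in the frame of reject_tray between -0.055 and 0.055 m)) or (height (world z) of roller_thin_center below 0.023 m and not (x of roller_thin_center in the frame of reject_tray between -0.055 and 0.055 m and y of roller_thin_center in the frame of reject_tray between -0.055 and 0.055 m))).
It fails at once if a roller is dropped (moves free of the fingers faster than 0.95 m/s, a fall of about 46 mm) ((linear speed of roller_good above 0.95 m/s and contact force between the fingers and roller_good below 0.3 N) or (linear speed of roller_thin above 0.95 m/s and contact force between the fingers and roller_thin below 0.3 N)).
It fails at once if the jar, the dropper bottle or the vial is moved by more than 30 mm (distance of any of jar_1_center, bottle_1_center, vial_center from where it was at the start of the episode above 0.03 m).
It also fails if it takes over 64 s, if anything falls off the work surface, if the arm or the gripper's body presses on something with over 40 N, if the wrist force passes 120 N, or if a joint passes its speed limit or range.

## Robot

A 6-joint arm with a two-finger parallel gripper is mounted at the origin on a cart in front of the work surface, level with it; the furniture and walls round the work are solid. World frame = base frame: x ahead of the robot, y to its left, z up, the work surface at z = 0. Lengths are in m, angles in rad, forces in N, time in s.
With the tool pointing down it reaches from about 0.275 to 0.825 m from the base axis. Payload 4.9 kg.
Tool frame: the origin (TCP) lies on the centre line of the jaws, within the pads' length; the fingertips stand 19 mm ahead of it and the grasp point (between the pads) is the TCP; z points along the fingers, y is the direction in which the jaws open and shut (so a half turn about z gives the same grasp; the last joint's range is limited). The gripper opens to 85 mm and grips with 20 to 120 N. Pads are 22 mm wide; open, the fingers measure 114 mm over their backs; the gripper's body (76 mm by 85 mm) begins 54 mm behind the grasp point. The pads swing forward as they close: fully open they stand 13 mm farther back than shut.
Start: joints at [1.173, 0.326, -0.193, 1.052, 0, 1.437], TCP at [0.143, 0.531, 0.212] pointing down, gripper open.
Joint ranges: [-2.65, 2.65], [-0.97, 1.79], [-1.3, 1.35], [-1.93, 2.1], [-1.47, 1.37], [-3.14, 3.14]. Speed limits (rad/s): [2.57, 2.57, 3.14, 3.14, 3.14, 3.14].

## Interface

Orientations are given as [roll, pitch, yaw] about the fixed x, y, z axes, in that order (R = Rz(yaw) Ry(pitch) Rx(roll)).
In Python, from station import monitor, imaging, hand_in gives the robot as it stands.
- The arm moves only by the tool play_rows, never from a script. Its argument "series" is a list that holds one entry, the list of rows, each a list of 5 numbers: the shift along the world's x, y, z in cm, then the turn about the world's z in degrees, then the opening, from 0 (shut) to 1 (fully open). A call has 1 to 8 rows; each row is the pose to reach, as a shift and turn from the pose commanded when the call began; what a row does not reach only later rows make up. A row lasts 1/12 s, in which the tool goes at most 41.7 mm and 7.16 degrees, less where a joint would pass 70% of its speed; a pose out of reach is approached as far as the arm can. A call with a gripper value outside its range is refused whole. The fingers move at their own pace and stop on an object; the grip force is fixed at half the most. Time passes only in rows, so rows that repeat a pose let the fingers close. It gives the time, the measured TCP pose, the force and the opening at its end, in the units of the state.
- monitor.sense(): the state, without advancing time (a new reading comes with each control period).
- imaging.capture(name): name is "side" or "top"; returns a dict with "img" (400x640x3 uint8, red, green, blue), "depth" (400x640 float32, m along the optical axis (not along the pixel's ray), 0 where there is no reading), "K" (3x3 intrinsics, pixels), "view" (4x4, takes a point from world to camera coordinates). Camera axes: x right, y down, z forward; pixel columns grow to the right and rows downward; lengths in m; the calibration is good to about 2 mm. A picture is of the moment at which its call begins.
- hand_in(): hands the job in, once; it reports no verdict.
Trained networks look in a picture, given as the dict that the camera call returned (one of the last four; its "shot" number tells which), for a name from the list of things; names that differ only in an ending like _2 or _b are one class to them, and where a whole thing is asked for, a point or a joint stands for the part that bears it (a point fixed in the world has none). Each returns a list of dicts, best first, with "confidence" (0 to 1); they miss things now and then, are a little off and sometimes report something else, mostly with a low value. They report only what shows in the picture. A call takes as long as a camera call. They do not tell look-alikes from the thing itself.
- imaging.search_frame(query, picture): "xy" ([column, row] as shares, 0 to 1, of the picture: columns of its width, rows of its height, amid what is visible of it).
- imaging.spot_point(query, picture): "xy" ([column, row] as shares, 0 to 1, of the picture: columns of its width, rows of its height: a listed point, or the origin of a listed thing).
The state is a dict: "clock": time; "joint_pos": joint angles; "dq": joint speeds; "effort": joint torques, N m; "tool_pos": TCP position; "eef_rot": TCP orientation; "ft_force": force on the tool from outside, world axes, zero at the start; "ft_torque": the same for the moment, N m; "opening": finger opening in m.
Only numpy, scipy, OpenCV 4.12 (cv2) and the standard library are available. Lean on these libraries where they do the work, as an engineer would, in place of code of your own. Each camera call takes 0.05 s, during which the arm holds its last target.

## Working session

There is one attempt and no reset: what is moved stays moved. The work goes in short steps, Python scripts to look and compute and a tool call to move; the robot and the scene stay as the last step left them, time stands still between calls to the robot, and variables do not carry over. Pictures are saved under pics/ and viewed, and the job is handed in when it is done.

Besides the shell and the picture viewer there is one more tool, called by a JSON object that holds its "fn" and its "kwargs", one argument or row to a line. play_rows: Moves the arm, as the interface text tells. Its arguments: {"type":"object","properties":{"series":{"type":"array","items":{"type":"array","items":{"type":"array","items":{"type":"number"}}}}},"required":["series"]}

```bash
mkdir -p pics; ls
cat > h.py <<'E'
import numpy as np, cv2
from station import monitor, imaging, hand_in
def save(c,n,box=None,s=1):
    im=c["img"]
    if box: im=im[box[1]:box[3],box[0]:box[2]]
    im=cv2.resize(im,None,fx=s,fy=s,interpolation=cv2.INTER_CUBIC)
    cv2.imwrite(f"pics/{n}.png",im[:,:,::-1])
def world(c,u,v,d=None):
    K=c["K"]; 
    if d is None: d=c["depth"][int(round(v)),int(round(u))]
    p=np.array([(u-K[0,2])/K[0,0]*d,(v-K[1,2])/K[1,1]*d,d,1])
    return (np.linalg.inv(c["view"])@p)[:3]
def at_z(c,u,v,z):
    T=np.linalg.inv(c["view"]);o=T[:3,3];r=world(c,u,v,1.0)-o
    return o+r*(z-o[2])/r[2]
def cloud(c):
    K=c["K"];d=c["depth"];v,u=np.mgrid[:400,:640]
    P=np.stack([(u-K[0,2])/K[0,0]*d,(v-K[1,2])/K[1,1]*d,d,np.ones_like(d)],-1)
    W=(P@np.linalg.inv(c["view"]).T)[...,:3]; W[d==0]=np.nan
    return W
E
python3 - <<'E'
from h import *
print(monitor.sense())
for n in ["top","side"]:
    c=imaging.capture(n); save(c,n+"0",s=1.25)
    print(n,c["K"].tolist(),np.linalg.inv(c["view"]).round(3).tolist())
    for q in ["roller_good_center","roller_thin_center","cradle","slot_gauge","reject_tray","jar_1_center","bottle_1_center","vial_center"]:
        for f in (imaging.search_frame,imaging.spot_point):
            r=f(q,c)
            print(q,f.__name__,[(round(x["xy"][0]*640),round(x["xy"][1]*400),round(x["confidence"],2),world(c,min(639,x["xy"][0]*640),min(399,x["xy"][1]*400)).round(3).tolist()) for x in r[:3]])
E
```

```text
pics
{'clock': 0.0, 'joint_pos': array([ 1.17282454e+00,  3.26939758e-01, -1.93578481e-01,  1.05198314e+00,
        2.86158685e-05,  1.43659866e+00]), 'dq': array([ 0.00035726,  0.00054674,  0.00129404,  0.00112518,  0.00014934,
       -0.00075614]), 'effort': array([-1.97479538e-03, -4.43400335e+01,  2.62441868e+01,  1.54212245e-02,
       -3.31109050e-04, -8.53550084e-07]), 'tool_pos': array([0.14314232, 0.53042222, 0.21120615]), 'eef_rot': array([-3.13990676e+00, -2.56485764e-04,  2.87781828e+00]), 'ft_force': array([ 0.17758818,  0.03539092, -0.7646677 ]), 'ft_torque': array([-0.01011702, -0.03133009,  0.01119897]), 'opening': 0.08535165788788522}
top [[393.9581688370811, 0.0, 314.2703251564347], [0.0, 393.9581688370811, 196.04300333197205], [0.0, 0.0, 1.0]] [[0.002, -0.999, 0.052, 0.534], [-1.0, -0.002, -0.004, -0.101], [0.004, -0.052, -0.999, 1.005], [0.0, 0.0, 0.0, 1.0]]
roller_good_center call [(352, 242, 0.59, [0.475, -0.195, 0.072])]
roller_good_center call [(354, 239, 0.57, [0.482, -0.199, 0.075])]
roller_thin_center call [(384, 245, 0.76, [0.467, -0.271, 0.066]), (447, 18
[... 1848 characters left out ...]
31, 0.023, 0.024])]
slot_gauge call [(293, 207, 0.89, [0.526, -0.046, 0.017])]
slot_gauge call [(292, 207, 0.79, [0.524, -0.045, 0.015])]
reject_tray call [(293, 169, 0.71, [0.506, 0.205, 0.006]), (263, 255, 0.2, [0.475, -0.251, 0.013])]
reject_tray call [(292, 175, 0.92, [0.512, 0.119, 0.03])]
jar_1_center call [(371, 189, 0.66, [0.735, 0.026, 0.037])]
jar_1_center call [(370, 189, 0.9, [0.733, 0.031, 0.032])]
bottle_1_center call [(378, 272, 0.59, [0.715, -0.36, 0.059])]
bottle_1_center call [(378, 270, 0.95, [0.714, -0.359, 0.065])]
vial_center call [(365, 216, 0.51, [0.71, -0.117, 0.037])]
vial_center call [(367, 216, 0.64, [0.715, -0.118, 0.037]), (369, 189, 0.5, [0.731, 0.027, 0.034])]
```

View pics/top0.png

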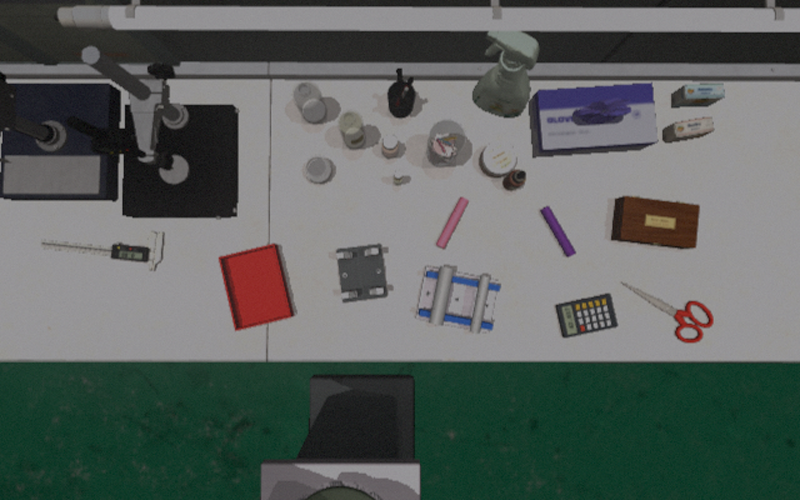

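View pics/side0.png

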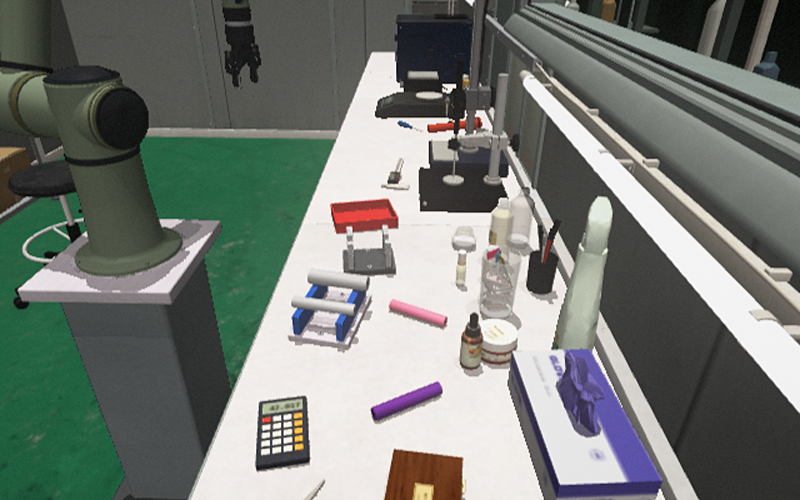

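Run:
```python
from h import *
c=imaging.capture("top"); save(c,"top1",(240,180,420,290),4.4)
np.savez("top.npz",W=cloud(c),img=c["img"])
W=cloud(c); hsv=cv2.cvtColor(c["img"],cv2.COLOR_RGB2HSV)
reg=np.zeros((400,640),bool); reg[190:290,250:415]=1
for name,zr,yr in [("all>40",(.04,.09),None)]:
    m=reg&(W[...,2]>zr[0])&(W[...,2]<zr[1])
    n,l,s,ce=cv2.connectedComponentsWithStats(m.astype(np.uint8))
    for i in range(1,n):
        if s[i,4]<20: continue
        P=W[l==i]; print(s[i],np.median(P,0).round(4),P.min(0).round(3),P.max(0).round(3), c["img"][l==i].mean(0).round())
# tray
t=(hsv[...,1]>130)&((hsv[...,0]<8)|(hsv[...,0]>172))&(W[...,2]>-.02)
t[:, :150]=0; t[:,260:]=0
P=W[t]; h=P[P[:,2]>.022]; print("tray",h.min(0),h.max(0),cv2.minAreaRect((h[:,:2]*1000).astype(np.float32)))
```

```text
[292 199  11   6  58] [ 0.5701 -0.0644  0.0698] [ 0.564 -0.076  0.042] [ 0.576 -0.051  0.076] [122. 121. 121.]
[269 202  13   6  66] [ 0.5636 -0.0112  0.0691] [ 0.557 -0.025  0.044] [0.569 0.002 0.074] [113. 111. 112.]
[ 335  213   66   54 1334] [ 0.4791 -0.2192  0.0638] [ 0.417 -0.313  0.04 ] [ 0.543 -0.156  0.077] [102. 109. 124.]
[295 230  12   6  60] [ 0.4954 -0.0742  0.0701] [ 0.489 -0.086  0.042] [ 0.502 -0.059  0.075] [124. 123. 123.]
[273 233  13   7  69] [ 0.4881 -0.0224  0.0698] [ 0.481 -0.035  0.043] [ 0.495 -0.008  0.076] [115. 114. 114.]
tray [0.419146   0.09679111 0.0220372 ] [0.58468399 0.23945547 0.03286328] ((502.3708801269531, 168.2265625), (147.9150848388672, 114.92212677001953), 14.135540008544922)
```

View pics/top1.png

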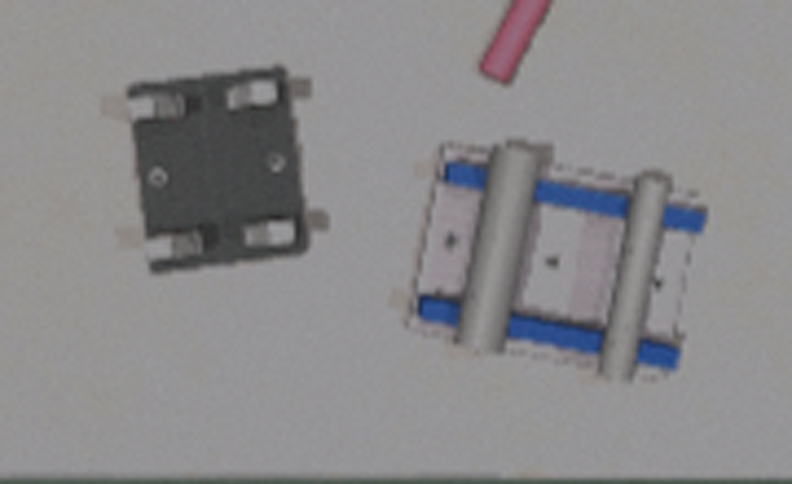

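Run:
```python
from h import *
f=np.load("top.npz");W=f["W"];img=f["img"];hsv=cv2.cvtColor(img,cv2.COLOR_RGB2HSV)
reg=np.zeros((400,640),bool); reg[205:270,328:405]=1
m=reg&(W[...,2]>.05)&(hsv[...,1]<70)
n,l,s,ce=cv2.connectedComponentsWithStats(m.astype(np.uint8))
for i in range(1,n):
    if s[i,4]<30: continue
    P=W[l==i]; r=cv2.minAreaRect((P[:,:2]*1000).astype(np.float32))
    q=P[:,:2]-P[:,:2].mean(0);_,S,V=np.linalg.svd(q,full_matrices=False)
    print(s[i],P[:,:2].mean(0).round(4),r,np.degrees(np.arctan2(V[0,1],V[0,0])),np.percentile(P[:,2],[5,50,95]).round(4))
b=reg&(hsv[...,0]>100)&(hsv[...,0]<125)&(hsv[...,1]>120)&(W[...,2]>.035)
P=W[b]; print("cradle",cv2.minAreaRect((P[:,:2]*1000).astype(np.float32)),np.percentile(P[:,2],[5,50,95]))
g=np.zeros((400,640),bool); g[190:245,262:312]=1
P=W[g&(W[...,2]>.008)&(W[...,2]<.022)]; print("gauge base",cv2.minAreaRect((P[:,:2]*1000).astype(np.float32)))
c=imaging.capture("side"); save(c,"side1",(220,170,340,290),5)
Ws=cloud(c);hs=cv2.cvtColor(c["img"],cv2.COLOR_RGB2HSV)
for y0,y1,x0,x1 in [(210,236,240,300),(232,256,228,290),]:
    reg=np.zeros((400,640),bool); reg[y0:y1,x0:x1]=1
    m=reg&(Ws[...,2]>.052)&(hs[...,1]<70)
    n,l,s,ce=cv2.connectedComponentsWithStats(m.astype(np.uint8))
    for i in range(1,n):
        if s[i,4]<60: continue
        P=Ws[l==i];r=cv2.minAreaRect((P[:,:2]*1000).astype(np.float32));print("side",s[i],P.mean(0).round(4),r,np.percentile(P[:,2],98))
```

```text
[343 213  20  48 539] [ 0.4867 -0.1964] ((486.68011474609375, -198.37388610839844), (28.796419143676758, 109.70216369628906), 78.79618835449219) 168.91472578144396 [0.0635 0.0711 0.075 ]
[376 221  16  46 380] [ 0.4704 -0.2707] ((470.3495178222656, -271.7737121582031), (20.261533737182617, 109.6066665649414), 78.36356353759766) 168.63589949048924 [0.0568 0.0631 0.0668]
cradle ((477.7152404785156, -233.66976928710938), (141.87306213378906, 86.12178039550781), 78.81483459472656) [0.04572963 0.04913884 0.05185776]
gauge base ((529.1340942382812, -42.507904052734375), (108.0486068725586, 89.8722152709961), 7.534697532653809)
side [246 215  50  17 593] [ 0.4885 -0.2047  0.068 ] ((486.9337463378906, -200.252197265625), (28.500179290771484, 111.5559310913086), 80.26695251464844) 0.07676866952100701
side [233 236  52  16 466] [ 0.4715 -0.2762  0.0621] ((470.9888610839844, -272.868896484375), (36.47909164428711, 109.01778411865234), 67.09432983398438) 0.06808433666353998
```

The top picture (800 px wide) shows the candidates: thick steel roller at (441,298), thin steel roller at (480,303), both in the blue cradle. There is also a pink look-alike at (452,222) and a purple one at (557,231), both lying on the bench. The crop confirms steel rollers 28.8 mm and 20.3 mm wide, with tops at 75 and 67 mm. The two I want are the steel ones.

I'll do the thin one first: centre (0.4705, -0.272), axis -11.3°.

{"fn": "play_rows", "kwargs": {
  "series": [
    [[2, -3, 0, 0.5, 0.6], [4, -6, 0, 1, 0.6], [6, -9, 0, 1.5, 0.6], [8, -12, 0, 2, 0.6], [10, -15, 0, 2.5, 0.6], [12, -18, 0, 3, 0.6], [14, -21, 0, 3.5, 0.6], [16, -24, 0, 3.9, 0.6]]
  ]
}}

```text
clock: 2.47
tool_pos: [0.3041, 0.2896, 0.2122]
eef_rot: [3.141, 0.001, 2.947]
ft_force: [-0.0, 0.9, 0.3]
opening: 0.0515
```

{"fn": "play_rows", "kwargs": {
  "series": [
    [[1.2, -3.7, 0, 0, 0.6], [2.4, -7.4, 0, 0, 0.6], [3.6, -11, 0, 0, 0.6], [4.9, -14.6, 0, 0, 0.6], [6.1, -18.2, 0, 0, 0.6], [7.3, -21.8, 0, 0, 0.6], [8.5, -25.4, 0, 0, 0.6], [9.7, -29, 0, 0, 0.6]]
  ]
}}

```text
clock: 3.13
tool_pos: [0.4007, -0.0009, 0.2123]
eef_rot: [3.141, 0.001, 2.946]
ft_force: [1.8, 1.0, 0.2]
opening: 0.0514
```

{"fn": "play_rows", "kwargs": {
  "series": [
    [[0.9, -3.5, 0, 0, 0.6], [1.8, -7, 0, 0, 0.6], [2.7, -10.5, 0, 0, 0.6], [3.6, -14, 0, 0, 0.6], [4.5, -17.5, 0, 0, 0.6], [5.4, -21, -1, 0, 0.6], [6.3, -24.5, -3, 0, 0.6], [7, -27.3, -5, 0, 0.6]]
  ]
}}

```text
clock: 3.8
tool_pos: [0.4716, -0.2755, 0.1621]
eef_rot: [-3.14, 0.003, 2.944]
ft_force: [0.4, -0.2, 0.1]
opening: 0.0514
```

Run:
```python
from h import *
s=monitor.sense();print(s["clock"],s["tool_pos"],np.degrees(s["eef_rot"]),s["opening"],s["joint_pos"].round(2))
c=imaging.capture("side"); save(c,"side2",(200,130,360,290),4)
```

```text
3.8 [ 0.47158176 -0.27545196  0.1621002 ] [-1.79896008e+02  1.68278781e-01  1.68707289e+02] 0.05141039298952791 [-0.66  0.35 -0.29  0.93 -0.   -0.47]
```

View pics/side2.png

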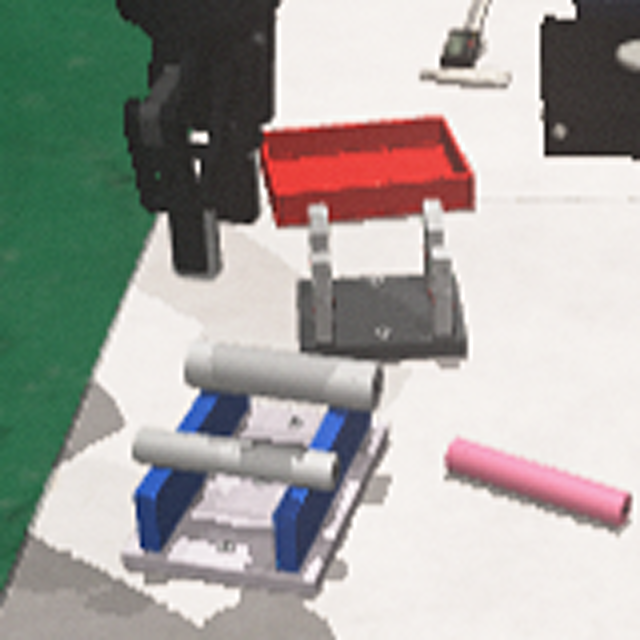

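The view shows both fingers in line with the thin roller and the cradle undisturbed. I'll descend part way and check that the pose has settled.

{"fn": "play_rows", "kwargs": {
  "series": [
    [[0, 0, -2, 0, 0.6], [0, 0, -4, 0, 0.6], [0, 0, -5, 0, 0.6], [0, 0, -5, 0, 0.6], [0, 0, -5, 0, 0.6]]
  ]
}}

```text
clock: 4.27
tool_pos: [0.4702, -0.2715, 0.112]
eef_rot: [3.141, -0.001, 2.946]
ft_force: [-0.5, -0.3, 0.8]
opening: 0.0513
```

Run:
```python
from h import *
s=monitor.sense();print(s["clock"],s["tool_pos"],np.degrees(s["eef_rot"]),s["opening"])
c=imaging.capture("side"); save(c,"side3",(200,170,340,290),5)
```

```text
4.2667 [ 0.47018972 -0.27154602  0.11200888] [ 1.79974390e+02 -5.06708659e-02  1.68804229e+02] 0.05127518120236874
```

View pics/side3.png

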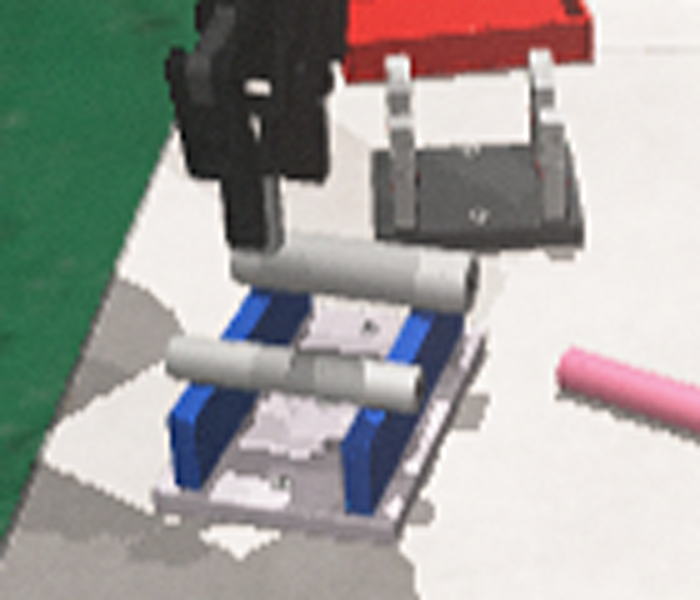

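Run:
```python
from h import *
c=imaging.capture("side"); W=cloud(c)
hsv=cv2.cvtColor(c["img"],cv2.COLOR_RGB2HSV)
for v in range(196,224,3): print(v,[ (u,W[v,u].round(3).tolist()) for u in (246,250,254)])
P=W[170:225,225:275].reshape(-1,3); k=(P[:,2]>.08)&(P[:,2]<.2); P=P[k]
print(P.min(0),P.max(0))
c=imaging.capture("top"); save(c,"top2",(320,190,420,290),6)
```

```text
196 [(246, [0.467, -0.334, 0.209]), (250, [0.472, -0.323, 0.202]), (254, [0.476, -0.306, 0.193])]
199 [(246, [0.463, -0.319, 0.194]), (250, [0.472, -0.325, 0.198]), (254, [0.475, -0.307, 0.187])]
202 [(246, [0.464, -0.328, 0.193]), (250, [0.472, -0.327, 0.192]), (254, [0.476, -0.309, 0.182])]
205 [(246, [0.464, -0.329, 0.186]), (250, [0.471, -0.326, 0.185]), (254, [0.474, -0.306, 0.173])]
208 [(246, [0.459, -0.306, 0.166]), (250, [0.467, -0.31, 0.169]), (254, [0.474, -0.304, 0.166])]
211 [(246, [0.458, -0.307, 0.16]), (250, [0.467, -0.311, 0.163]), (254, [0.474, -0.306, 0.16])]
214 [(246, [0.458, -0.309, 0.155]), (250, [0.466, -0.312, 0.157]), (254, [0.472, -0.303, 0.151])]
217 [(246, [0.458, -0.309, 0.148]), (250, [0.466, -0.31, 0.149]), (254, [0.472, -0.304, 0.145])]
220 [(246, [0.432, -0.197, 0.07]), (250, [0.442, -0.199, 0.071]), (254, [0.472, -0.305, 0.139])]
223 [(246, [0.432, -0.2, 0.064]), (250, [0.441, -0.201, 0.064]), (254, [0.451, -0.203, 0.066])]
[ 0.4475647  -0.33323993  0.13666041] [ 0.49364258 -0.21407296  0.1998538 ]
```

View pics/top2.png

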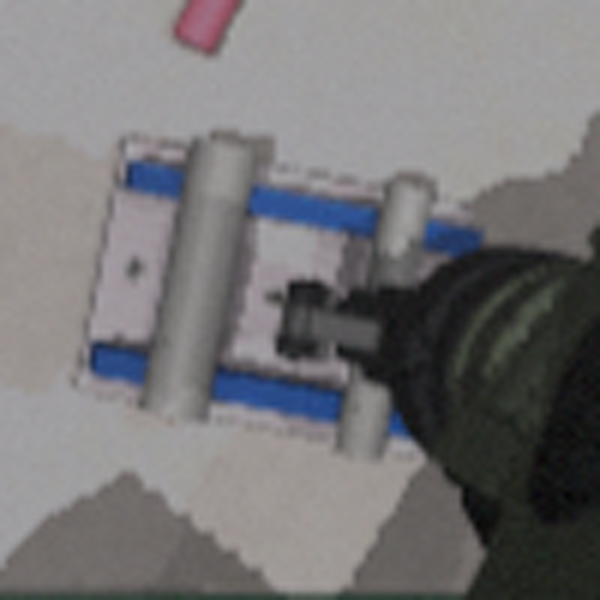

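The depth data puts the fingertip about 40 mm higher than the state implies, at z≈0.138 with TCP z at 0.112. Its x and y agree. Going lower is safe under either reading, because the fingers straddle the roller, so I'll descend and check again.

{"fn": "play_rows", "kwargs": {
  "series": [
    [[0, 0, -1.5, 0, 0.6], [0, 0, -3, 0, 0.6], [0, 0, -4.5, 0, 0.6], [0, 0, -4.9, 0, 0.6], [0, 0, -4.9, 0, 0.6]]
  ]
}}

```text
clock: 4.83
tool_pos: [0.4701, -0.2716, 0.0628]
eef_rot: [3.141, -0.001, 2.946]
ft_force: [0.6, 0.4, -0.5]
opening: 0.0514
```

Run:
```python
from h import *
s=monitor.sense();print(s["clock"],s["tool_pos"],s["ft_force"],s["opening"])
c=imaging.capture("side"); save(c,"side4",(210,170,310,270),6); W=cloud(c)
for v in range(205,250,3): print(v,[ (u,W[v,u].round(3).tolist()) for u in (246,250,254)])
```

```text
4.8333 [ 0.47011704 -0.27159917  0.06281182] [ 0.56451873  0.43354865 -0.469237  ] 0.051434169112230345
205 [(246, [0.465, -0.335, 0.19]), (250, [0.465, -0.3, 0.17]), (254, [0.473, -0.301, 0.171])]
208 [(246, [0.466, -0.34, 0.187]), (250, [0.471, -0.329, 0.181]), (254, [0.42, -0.031, 0.003])]
211 [(246, [0.465, -0.34, 0.18]), (250, [0.47, -0.328, 0.173]), (254, [0.473, -0.303, 0.158])]
214 [(246, [0.464, -0.335, 0.171]), (250, [0.471, -0.332, 0.169]), (254, [0.473, -0.305, 0.152])]
217 [(246, [0.464, -0.336, 0.165]), (250, [0.47, -0.332, 0.163]), (254, [0.473, -0.306, 0.147])]
220 [(246, [0.462, -0.332, 0.156]), (250, [0.47, -0.331, 0.155]), (254, [0.473, -0.311, 0.143])]
223 [(246, [0.459, -0.321, 0.142]), (250, [0.47, -0.333, 0.15]), (254, [0.472, -0.309, 0.135])]
226 [(246, [0.46, -0.328, 0.14]), (250, [0.468, -0.33, 0.141]), (254, [0.471, -0.304, 0.124])]
229 [(246, [0.453, -0.298, 0.113]), (250, [0.463, -0.306, 0.118]), (254, [0.47, -0.304, 0.117])]
232 [(246, [0.452, -0.297, 0.105]), (250, [0.463, -0.311, 0.114]), (254, [0.47, -0.305, 0.111])]
235 [(246, [0.437, -0.23, 0.052]), (250, [0.462, -0.308, 0.105]), (254, [0.469, -0.304, 0.103])]
238 [(246, [0.444, -0.266, 0.068]), (250, [0.462, -0.311, 0.1]), (254, [0.469, -0.307, 0.097])]
241 [(246, [0.445, -0.272, 0.065]), (250, [0.453, -0.272, 0.065]), (254, [0.468, -0.302, 0.087])]
244 [(246, [0.445, -0.276, 0.06]), (250, [0.454, -0.276, 0.06]), (254, [0.463, -0.279, 0.062])]
247 [(246, [0.44, -0.256, 0.037]), (250, [0.453, -0.274, 0.051]), (254, [0.462, -0.277, 0.053])]
```

View pics/side4.png

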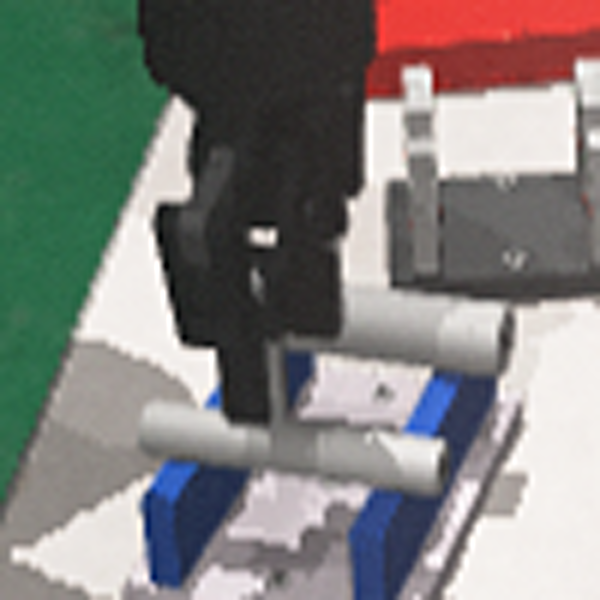

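The pictures say the fingertips are still above the roller, at z≈0.088, while the state says they straddle it. Closing here is harmless either way: it grips at about 20 mm, or it closes on air above the roller.

{"fn": "play_rows", "kwargs": {
  "series": [
    [[0, 0, 0, 0, 0.3], [0, 0, 0, 0, 0.2], [0, 0, 0, 0, 0], [0, 0, 0, 0, 0], [0, 0, 0, 0, 0], [0, 0, 0, 0, 0]]
  ]
}}

```text
clock: 5.38
tool_pos: [0.4705, -0.2721, 0.0632]
eef_rot: [-3.141, 0.0, 2.946]
ft_force: [0.3, 0.6, -0.1]
opening: -0.0002
```

Run:
```python
from h import *
s=monitor.sense();print(s["clock"],s["tool_pos"],s["ft_force"],s["opening"])
c=imaging.capture("side"); save(c,"side5",(210,170,310,270),6); W=cloud(c)
for v in range(226,256,3): print(v,[ (u,W[v,u].round(3).tolist()) for u in (250,254,258)])
```

```text
5.3833 [ 0.47051848 -0.27208894  0.06319581] [ 0.28326841  0.55896639 -0.12313491] -0.00020747701216835743
226 [(250, [0.44, -0.199, 0.055]), (254, [0.467, -0.284, 0.111]), (258, [0.475, -0.282, 0.11])]
229 [(250, [0.442, -0.206, 0.052]), (254, [0.466, -0.285, 0.104]), (258, [0.474, -0.283, 0.103])]
232 [(250, [0.443, -0.215, 0.049]), (254, [0.466, -0.285, 0.097]), (258, [0.474, -0.285, 0.097])]
235 [(250, [0.445, -0.23, 0.051]), (254, [0.45, -0.207, 0.036]), (258, [0.472, -0.277, 0.085])]
238 [(250, [0.452, -0.263, 0.067]), (254, [0.449, -0.209, 0.029]), (258, [0.454, -0.187, 0.014])]
241 [(250, [0.453, -0.271, 0.064]), (254, [0.462, -0.275, 0.067]), (258, [0.471, -0.275, 0.068])]
244 [(250, [0.453, -0.275, 0.06]), (254, [0.463, -0.279, 0.063]), (258, [0.47, -0.275, 0.06])]
247 [(250, [0.453, -0.275, 0.052]), (254, [0.462, -0.276, 0.053]), (258, [0.47, -0.278, 0.055])]
250 [(250, [0.444, -0.238, 0.016]), (254, [0.452, -0.235, 0.014]), (258, [0.462, -0.236, 0.016])]
253 [(250, [0.445, -0.245, 0.014]), (254, [0.454, -0.247, 0.015]), (258, [0.463, -0.246, 0.014])]
```

View pics/side5.png

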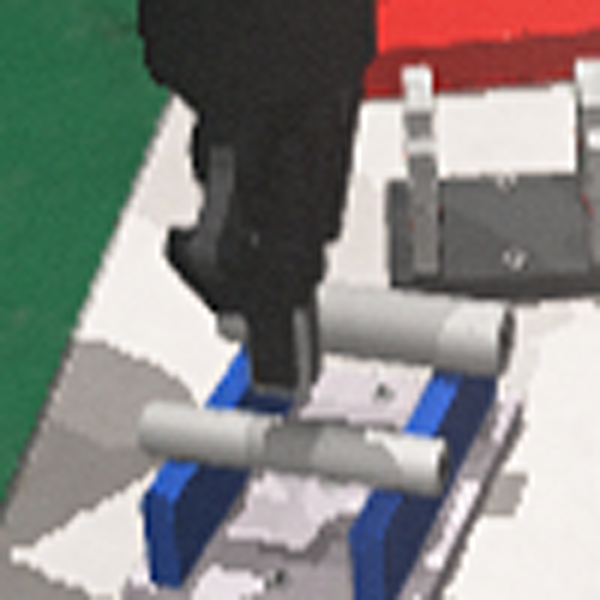

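The gripper closed fully on air, so the reported z really is about 40 mm lower than the gripper. The shut tips are at z≈0.082 with reported TCP z at 0.063. I'll use: tip height ≈ reported z + 0.020. The roller has not moved. I'll reopen and go down to reported z≈0.025.

{"fn": "play_rows", "kwargs": {
  "series": [
    [[0, 0, 0, 0, 0.6], [0, 0, 0, 0, 0.6], [0, 0, 0, 0, 0.6], [0, 0, 0, 0, 0.6], [0, 0, -1, 0, 0.6], [0, 0, -2, 0, 0.6], [0, 0, -2.5, 0, 0.6], [0, 0, -2.5, 0, 0.6]]
  ]
}}

```text
clock: 6.1
tool_pos: [0.469, -0.271, 0.0359]
eef_rot: [3.14, -0.003, 2.946]
ft_force: [-0.5, 0.6, -0.8]
opening: 0.0508
```

Run:
```python
from h import *
s=monitor.sense();print(s["clock"],s["tool_pos"],s["ft_force"],s["opening"])
c=imaging.capture("side"); save(c,"side6",(210,170,310,270),6); W=cloud(c)
for v in range(232,262,3): print(v,[ (u,W[v,u].round(3).tolist()) for u in (246,250,254)])
```

```text
6.1 [ 0.4690282  -0.27096981  0.03591   ] [-0.50486575  0.60188242 -0.80004612] 0.050766884700744135
232 [(246, [0.455, -0.311, 0.114]), (250, [0.468, -0.332, 0.129]), (254, [0.471, -0.309, 0.113])]
235 [(246, [0.458, -0.323, 0.115]), (250, [0.467, -0.331, 0.121]), (254, [0.471, -0.31, 0.107])]
238 [(246, [0.458, -0.327, 0.111]), (250, [0.466, -0.328, 0.112]), (254, [0.469, -0.306, 0.097])]
241 [(246, [0.445, -0.273, 0.066]), (250, [0.461, -0.306, 0.089]), (254, [0.469, -0.306, 0.089])]
244 [(246, [0.445, -0.274, 0.059]), (250, [0.461, -0.308, 0.084]), (254, [0.468, -0.307, 0.083])]
247 [(246, [0.44, -0.257, 0.038]), (250, [0.46, -0.306, 0.075]), (254, [0.468, -0.308, 0.076])]
250 [(246, [0.439, -0.254, 0.028]), (250, [0.459, -0.306, 0.067]), (254, [0.468, -0.31, 0.07])]
253 [(246, [0.439, -0.257, 0.023]), (250, [0.446, -0.247, 0.015]), (254, [0.454, -0.246, 0.014])]
256 [(246, [0.439, -0.262, 0.018]), (250, [0.447, -0.257, 0.014]), (254, [0.456, -0.256, 0.014])]
259 [(246, [0.44, -0.268, 0.014]), (250, [0.449, -0.267, 0.014]), (254, [0.457, -0.267, 0.014])]
```

View pics/side6.png

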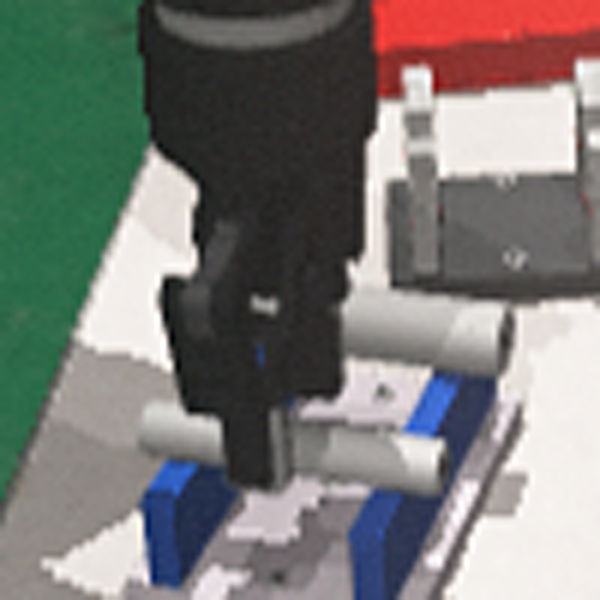

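The picture shows the near fingertip now in front of the thin roller, at z≈0.066 (crop pixel 260,485), and the knuckles clear of the thick roller. I'll go 1.5 cm lower and close gradually.

{"fn": "play_rows", "kwargs": {
  "series": [
    [[0, 0, -0.8, 0, 0.6], [0, 0, -1.5, 0, 0.6], [0, 0, -1.5, 0, 0.6], [0, 0, -1.5, 0, 0.45], [0, 0, -1.5, 0, 0.36], [0, 0, -1.5, 0, 0.3], [0, 0, -1.5, 0, 0.26], [0, 0, -1.5, 0, 0.22]]
  ]
}}

```text
clock: 6.82
tool_pos: [0.4709, -0.271, 0.0234]
eef_rot: [3.139, 0.001, 2.946]
ft_force: [1.9, 4.2, 3.4]
opening: 0.019
```

{"fn": "play_rows", "kwargs": {
  "series": [
    [[0, 0, 0, 0, 0.15], [0, 0, 0, 0, 0], [0, 0, 0, 0, 0], [0, 0, 0, 0, 0], [0, 0, 0, 0, 0]]
  ]
}}

```text
clock: 7.23
tool_pos: [0.4709, -0.271, 0.0235]
eef_rot: [3.14, 0.001, 2.947]
ft_force: [-0.5, 4.8, 5.0]
opening: 0.0178
```

Run:
```python
from h import *
s=monitor.sense();print(s["clock"],s["tool_pos"],s["ft_force"],s["opening"])
c=imaging.capture("side"); save(c,"side7",(210,170,310,270),6); W=cloud(c)
for v in range(238,270,3): print(v,[ (u,W[v,u].round(3).tolist()) for u in (252,256,260)])
```

```text
7.2333 [ 0.47091086 -0.27102586  0.0235484 ] [-0.5224019   4.82201302  5.01274201] 0.017821766983672625
238 [(252, [0.466, -0.308, 0.098]), (256, [0.474, -0.311, 0.101]), (260, [0.478, -0.289, 0.085])]
241 [(252, [0.465, -0.308, 0.091]), (256, [0.475, -0.315, 0.096]), (260, [0.477, -0.287, 0.076])]
244 [(252, [0.462, -0.294, 0.073]), (256, [0.47, -0.292, 0.072]), (260, [0.477, -0.289, 0.07])]
247 [(252, [0.46, -0.29, 0.063]), (256, [0.469, -0.292, 0.064]), (260, [0.476, -0.286, 0.06])]
250 [(252, [0.46, -0.291, 0.056]), (256, [0.469, -0.295, 0.059]), (260, [0.476, -0.286, 0.053])]
253 [(252, [0.449, -0.244, 0.013]), (256, [0.458, -0.245, 0.014]), (260, [0.475, -0.287, 0.046])]
256 [(252, [0.452, -0.258, 0.015]), (256, [0.46, -0.257, 0.015]), (260, [0.469, -0.256, 0.014])]
259 [(252, [0.453, -0.266, 0.013]), (256, [0.462, -0.267, 0.014]), (260, [0.471, -0.27, 0.017])]
262 [(252, [0.455, -0.278, 0.015]), (256, [0.463, -0.277, 0.014]), (260, [0.472, -0.277, 0.014])]
265 [(252, [0.456, -0.287, 0.013]), (256, [0.466, -0.29, 0.016]), (260, [0.473, -0.286, 0.013])]
268 [(252, [0.458, -0.298, 0.014]), (256, [0.467, -0.299, 0.015]), (260, [0.475, -0.296, 0.013])]
```

View pics/side7.png

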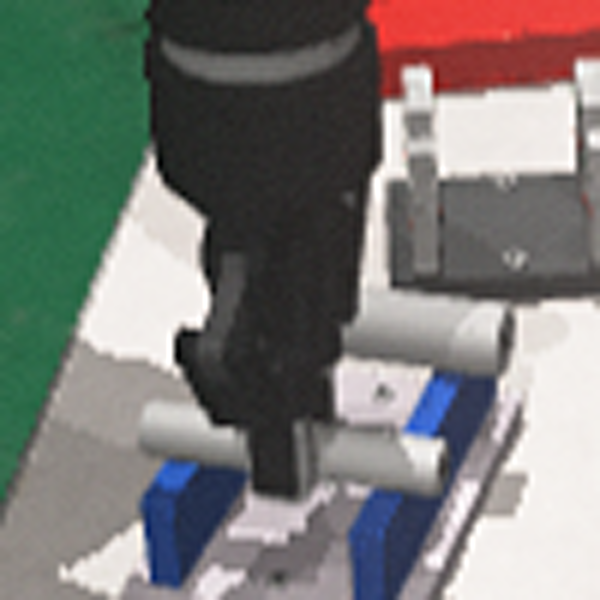

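The grip stopped at 17.8 mm, a little under 20, and the tips reach only about 5 mm below the axis with a side force of 5 N. I'll regrip 8 mm lower and 1 mm towards +y.

{"fn": "play_rows", "kwargs": {
  "series": [
    [[0, 0, 0, 0, 0.3], [0, 0, 0, 0, 0.4], [0, 0.1, -0.4, 0, 0.4], [0, 0.1, -0.8, 0, 0.4], [0, 0.1, -0.8, 0, 0.4], [0, 0.1, -0.8, 0, 0.3], [0, 0.1, -0.8, 0, 0.26], [0, 0.1, -0.8, 0, 0.22]]
  ]
}}

```text
clock: 7.95
tool_pos: [0.4703, -0.2709, 0.0149]
eef_rot: [3.141, -0.0, 2.946]
ft_force: [0.4, -0.0, -0.6]
opening: 0.019
```

{"fn": "play_rows", "kwargs": {
  "series": [
    [[0, 0, 0, 0, 0.15], [0, 0, 0, 0, 0], [0, 0, 0, 0, 0], [0, 0, 0, 0, 0], [0, 0, 0, 0, 0]]
  ]
}}

```text
clock: 8.37
tool_pos: [0.4704, -0.2709, 0.0151]
eef_rot: [3.141, -0.0, 2.946]
ft_force: [-1.1, 1.6, 1.8]
opening: 0.0183
```

Run:
```python
from h import *
s=monitor.sense();print(s["clock"],s["tool_pos"],s["ft_force"],s["opening"])
c=imaging.capture("side"); save(c,"side8",(210,170,310,270),6)
```

```text
8.3667 [ 0.4703814  -0.27087737  0.01505044] [-1.06305383  1.61571375  1.82244156] 0.018281071726109342
```

View pics/side8.png

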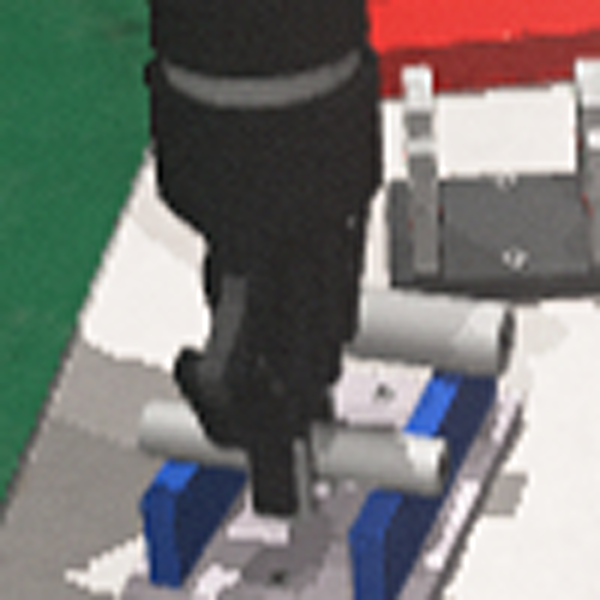

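The grip is solid now, with the tips well below the axis. Lifting 8 cm, then carrying it over to the tray.

{"fn": "play_rows", "kwargs": {
  "series": [
    [[0, 0, 0.5, 0, 0], [0, 0, 1.5, 0, 0], [0, 0, 3, 0, 0], [0, 0, 4.5, 0, 0], [0, 0, 6, 0, 0], [0, 0, 7.5, 0, 0], [0, 0, 8, 0, 0], [0, 0, 8, 0, 0]]
  ]
}}

```text
clock: 9.08
tool_pos: [0.4715, -0.272, 0.0968]
eef_rot: [-3.14, 0.003, 2.946]
ft_force: [0.4, 0.1, -3.2]
opening: 0.0182
```

Run:
```python
from h import *
s=monitor.sense();print(s["clock"],s["tool_pos"],s["ft_force"],s["ft_torque"],s["opening"])
c=imaging.capture("side"); save(c,"side9",(200,140,320,260),5)
```

```text
9.0833 [ 0.47149734 -0.2719614   0.09682847] [ 0.36732849  0.10481463 -3.22609068] [-0.01823665  0.00034636 -0.02027126] 0.018164003895166873
```

View pics/side9.png

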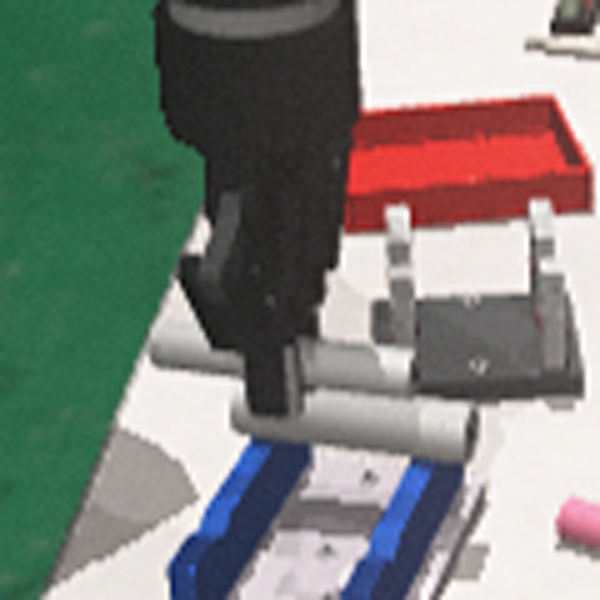

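The thin roller is level in the fingers at crop (290,360), with a weight reading of about 3 N. The thick one is still in its notch. Next is the tray.

{"fn": "play_rows", "kwargs": {
  "series": [
    [[0.2, 2, 0, 0, 0], [0.4, 5, 0, 2, 0], [0.6, 8.5, 0, 4, 0], [0.9, 12, 0, 6, 0], [1.1, 15, 0, 8, 0], [1.3, 18, 0, 10, 0], [1.4, 20.5, 0, 11, 0], [1.5, 22, 0, 12, 0]]
  ]
}}

```text
clock: 9.8
tool_pos: [0.484, -0.0481, 0.0938]
eef_rot: [3.14, -0.002, -3.125]
ft_force: [0.2, 0.2, -2.9]
opening: 0.0182
```

{"fn": "play_rows", "kwargs": {
  "series": [
    [[0.2, 2, 0, 1, 0], [0.4, 5, 0, 3, 0], [0.6, 8.5, 0, 5, 0], [0.9, 12, 0, 7, 0], [1.2, 15.5, 0, 9, 0], [1.4, 18.5, 0, 11, 0], [1.6, 21, 0, 12.5, 0], [1.7, 21.9, 0, 13.3, 0]]
  ]
}}

```text
clock: 10.47
tool_pos: [0.5016, 0.1712, 0.0939]
eef_rot: [3.14, -0.001, -2.891]
ft_force: [0.6, -0.5, -2.6]
opening: 0.0183
```

{"fn": "play_rows", "kwargs": {
  "series": [
    [[0, 0, -1, 0, 0], [0, 0, -3, 0, 0], [0, 0, -5, 0, 0], [0, 0, -7, 0, 0], [0, 0, -8, 0, 0], [0, 0, -8.5, 0, 0], [0, 0, -8.5, 0, 0]]
  ]
}}

```text
clock: 11.05
tool_pos: [0.5012, 0.1668, 0.0085]
eef_rot: [-3.141, -0.003, -2.897]
ft_force: [-0.3, 0.5, -2.8]
opening: 0.0182
```

Run:
```python
from h import *
s=monitor.sense();print(s["clock"],s["tool_pos"],np.degrees(s["eef_rot"]),s["ft_force"],s["opening"])
c=imaging.capture("side"); save(c,"side10",(240,120,350,210),6)
W=cloud(c)
for v in range(150,190,3): print(v,[ (u,W[v,u].round(3).tolist()) for u in (280,284,288,292,300)])
c=imaging.capture("top"); save(c,"top10",(160,180,270,280),6)
```

```text
11.05 [0.50118862 0.1668454  0.00850076] [-1.79992305e+02 -1.75280596e-01 -1.65994903e+02] [-0.31751517  0.48453614 -2.79409438] 0.01819166571953546
150 [(280, [0.449, 0.363, 0.005]), (284, [0.463, 0.363, 0.005]), (288, [0.502, 0.114, 0.111]), (292, [0.514, 0.105, 0.115]), (300, [0.519, 0.373, 0.002])]
153 [(280, [0.451, 0.345, 0.002]), (284, [0.466, 0.341, 0.004]), (288, [0.501, 0.117, 0.1]), (292, [0.513, 0.116, 0.101]), (300, [0.521, 0.342, 0.004])]
156 [(280, [0.454, 0.316, 0.003]), (284, [0.467, 0.32, 0.002]), (288, [0.501, 0.122, 0.089]), (292, [0.512, 0.125, 0.088]), (300, [0.522, 0.322, 0.002])]
159 [(280, [0.473, 0.157, 0.063]), (284, [0.484, 0.161, 0.062]), (288, [0.5, 0.127, 0.077]), (292, [0.51, 0.144, 0.069]), (300, [0.532, 0.169, 0.059])]
162 [(280, [0.473, 0.15, 0.056]), (284, [0.484, 0.158, 0.053]), (288, [0.497, 0.151, 0.056]), (292, [0.51, 0.143, 0.06]), (300, [0.532, 0.161, 0.052])]
165 [(280, [0.472, 0.156, 0.044]), (284, [0.477, 0.22, 0.014]), (288, [0.497, 0.151, 0.047]), (292, [0.509, 0.145, 0.049]), (300, [0.528, 0.228, 0.011])]
168 [(280, [0.465, 0.216, 0.006
[... 493 characters left out ...]
, (288, [0.5, 0.111, 0.026]), (292, [0.511, 0.118, 0.023]), (300, [0.534, 0.124, 0.02])]
180 [(280, [0.477, 0.098, 0.022]), (284, [0.488, 0.109, 0.017]), (288, [0.499, 0.111, 0.016]), (292, [0.511, 0.118, 0.013]), (300, [0.534, 0.12, 0.012])]
183 [(280, [0.492, -0.025, 0.076]), (284, [0.487, 0.111, 0.006]), (288, [0.499, 0.11, 0.006]), (292, [0.511, 0.112, 0.006]), (300, [0.534, 0.118, 0.003])]
186 [(280, [0.492, -0.028, 0.069]), (284, [0.488, 0.1, 0.002]), (288, [0.5, 0.101, 0.002]), (292, [0.512, 0.099, 0.003]), (300, [0.535, 0.104, 0.0])]
189 [(280, [0.492, -0.031, 0.062]), (284, [0.49, 0.08, 0.003]), (288, [0.502, 0.081, 0.002]), (292, [0.513, 0.082, 0.001]), (300, [0.537, 0.08, 0.003])]
```

View pics/side10.png

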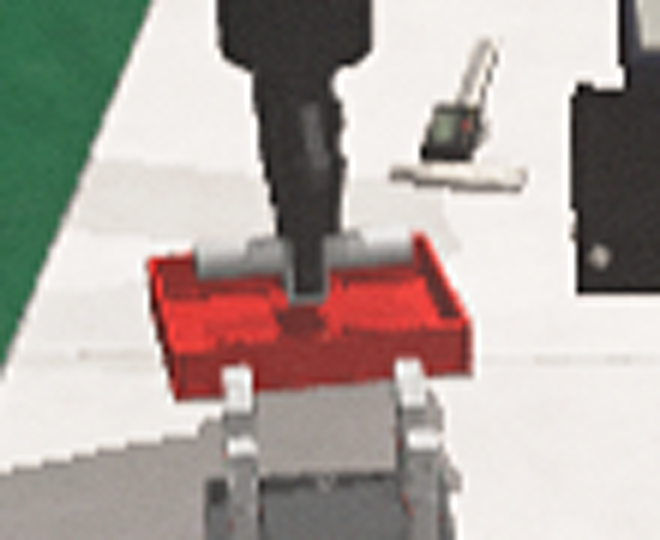

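View pics/top10.png

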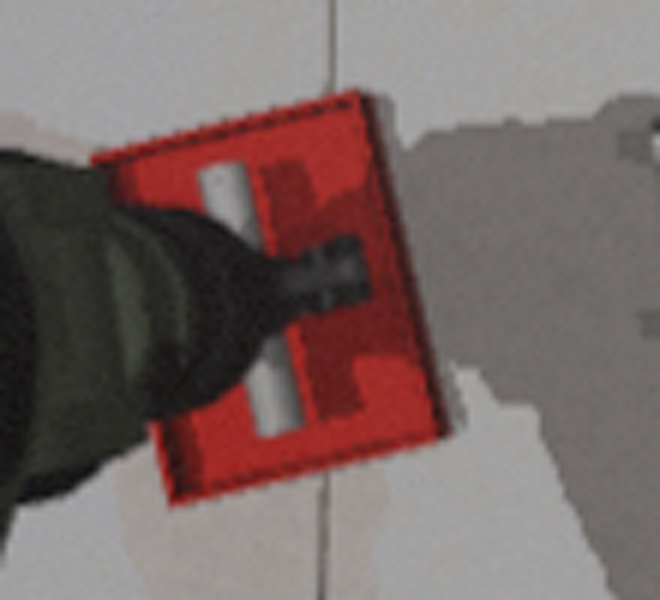

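The roller is over the tray's middle and parallel to it (top crop 250,300), with its axis at about 0.05 and tips at about 0.033. I'll lower 2.2 cm.

{"fn": "play_rows", "kwargs": {
  "series": [
    [[0, 0, -0.5, 0, 0], [0, 0, -1, 0, 0], [0, 0, -1.5, 0, 0], [0, 0, -2, 0, 0], [0, 0, -2.2, 0, 0], [0, 0, -2.2, 0, 0]]
  ]
}}

```text
clock: 11.65
tool_pos: [0.5017, 0.1679, -0.0127]
eef_rot: [3.142, -0.001, -2.896]
ft_force: [-0.7, -0.0, -3.7]
opening: 0.0188
```

Run:
```python
from h import *
s=monitor.sense();print(s["clock"],s["tool_pos"],s["ft_force"],s["opening"])
c=imaging.capture("side"); save(c,"side11",(240,120,350,210),6)
W=cloud(c)
for v in range(162,183,2): print(v,[ (u,W[v,u].round(3).tolist()) for u in (280,288,292,300)])
```

```text
11.65 [ 0.50174676  0.16791989 -0.01274877] [-0.73331019 -0.01940239 -3.68386886] 0.018777738458302967
162 [(280, [0.465, 0.215, 0.027]), (288, [0.499, 0.128, 0.067]), (292, [0.511, 0.132, 0.065]), (300, [0.528, 0.228, 0.022])]
164 [(280, [0.466, 0.212, 0.021]), (288, [0.499, 0.134, 0.058]), (292, [0.511, 0.127, 0.061]), (300, [0.531, 0.174, 0.04])]
166 [(280, [0.472, 0.158, 0.04]), (288, [0.496, 0.156, 0.041]), (292, [0.509, 0.148, 0.045]), (300, [0.532, 0.167, 0.036])]
168 [(280, [0.472, 0.155, 0.034]), (288, [0.496, 0.152, 0.036]), (292, [0.509, 0.15, 0.037]), (300, [0.532, 0.164, 0.031])]
170 [(280, [0.472, 0.152, 0.029]), (288, [0.496, 0.153, 0.029]), (292, [0.509, 0.149, 0.031]), (300, [0.53, 0.198, 0.008])]
172 [(280, [0.468, 0.181, 0.008]), (288, [0.496, 0.156, 0.021]), (292, [0.508, 0.152, 0.023]), (300, [0.53, 0.188, 0.006])]
174 [(280, [0.469, 0.17, 0.006]), (288, [0.496, 0.15, 0.017]), (292, [0.509, 0.146, 0.019]), (300, [0.531, 0.172, 0.007])]
176 [(280, [0.476, 0.108, 0.03]), (288, [0.5, 0.111, 0.029]), (292, [0.511, 0.112, 0.029]), (300, [0.535, 0.119, 0.026])]
178 [(280, [0.477, 0.105, 0.025]), (288, [0.5, 0.109, 0.024]), (292, [0.511, 0.116, 0.02]), (300, [0.535, 0.118, 0.02])]
180 [(280, [0.476, 0.108, 0.017]), (288, [0.5, 0.109, 0.017]), (292, [0.511, 0.118, 0.013]), (300, [0.534, 0.123, 0.011])]
182 [(280, [0.491, -0.017, 0.075]), (288, [0.499, 0.113, 0.009]), (292, [0.511, 0.11, 0.01]), (300, [0.534, 0.119, 0.006])]
```

View pics/side11.png

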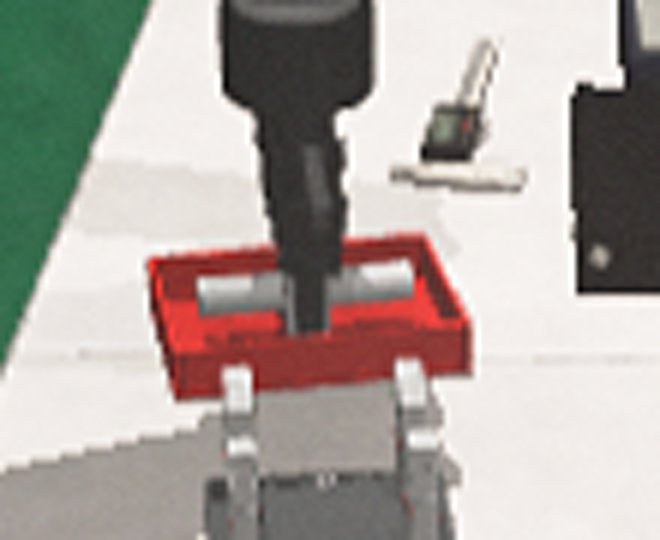

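The roller's axis is about 30 mm up and nothing is touching yet. I'll go a little further in small steps.

{"fn": "play_rows", "kwargs": {
  "series": [
    [[0, 0, -0.2, 0, 0], [0, 0, -0.4, 0, 0], [0, 0, -0.6, 0, 0], [0, 0, -0.6, 0, 0]]
  ]
}}

```text
clock: 12.03
tool_pos: [0.5029, 0.1681, -0.015]
eef_rot: [-3.141, 0.002, -2.896]
ft_force: [-7.7, -2.1, 26.2]
opening: 0.0183
```

The fingertips reached the tray floor at reported z = -0.015, so tip height = reported z + 0.019. I'll back off 4 mm and release; the roller drops only about 1 cm.

{"fn": "play_rows", "kwargs": {
  "series": [
    [[0, 0, 0.3, 0, 0], [0, 0, 0.4, 0, 0], [0, 0, 0.4, 0, 0], [0, 0, 0.4, 0, 0.25], [0, 0, 0.4, 0, 0.3], [0, 0, 0.4, 0, 0.4], [0, 0, 0.4, 0, 0.5], [0, 0, 0.4, 0, 0.6]]
  ]
}}

```text
clock: 12.7
tool_pos: [0.5025, 0.168, -0.0141]
eef_rot: [-3.142, 0.0, -2.896]
ft_force: [0.7, 0.4, 0.0]
opening: 0.0514
```

{"fn": "play_rows", "kwargs": {
  "series": [
    [[0, 0, 0, 0, 0.6], [0, 0, 1, 0, 0.6], [0, 0, 3, 0, 0.6], [0, 0, 6, 0, 0.6], [0, 0, 9, 0, 0.6], [0, 0, 11, 0, 0.6], [0, 0, 11, 0, 0.6]]
  ]
}}

```text
clock: 13.28
tool_pos: [0.5058, 0.1687, 0.1012]
eef_rot: [-3.141, 0.008, -2.896]
ft_force: [0.0, -0.2, 0.5]
opening: 0.0511
```

Run:
```python
from h import *
s=monitor.sense();print(s["clock"],s["tool_pos"],s["ft_force"],s["opening"])
c=imaging.capture("side"); save(c,"side12",(230,110,350,270),5)
```

```text
13.2833 [0.5058036  0.168678   0.10123899] [ 0.04411955 -0.23453733  0.53176101] 0.051081411217264366
```

View pics/side12.png

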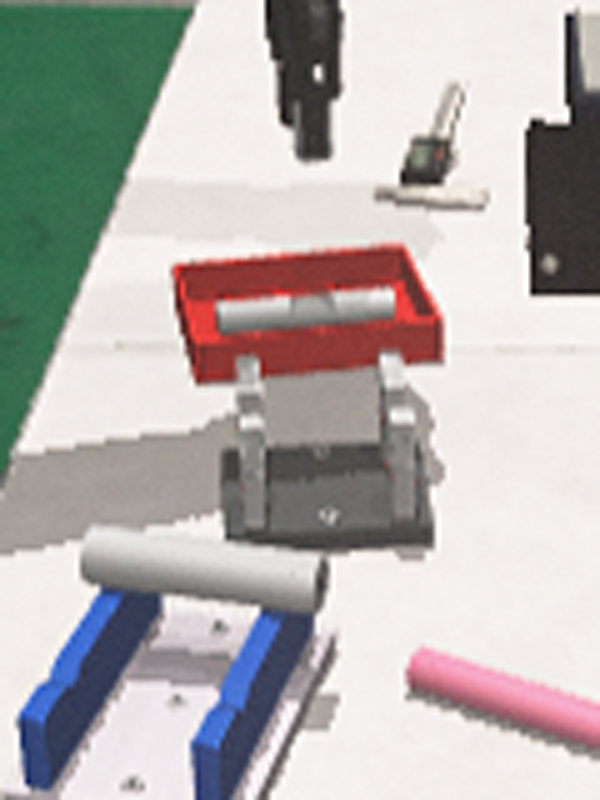

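The thin roller lies in the tray at crop (305,310). The thick roller is still in its notch at crop (205,570). Going to the thick one now.

{"fn": "play_rows", "kwargs": {
  "series": [
    [[-0.1, -3, 0, -2, 0.65], [-0.3, -6, 0, -4, 0.65], [-0.4, -9, 0, -6, 0.65], [-0.5, -12, 0, -8, 0.65], [-0.6, -15, 0, -10, 0.65], [-0.8, -18, 0, -12, 0.65], [-0.9, -21, 0, -14, 0.65], [-1, -23, 0, -16, 0.65]]
  ]
}}

```text
clock: 14.0
tool_pos: [0.4914, -0.0642, 0.0953]
eef_rot: [-3.141, -0.001, 3.105]
ft_force: [0.7, -0.3, -0.8]
opening: 0.0556
```

{"fn": "play_rows", "kwargs": {
  "series": [
    [[-0.1, -3, 0, -2, 0.65], [-0.2, -6, 0, -4, 0.65], [-0.3, -9, 0, -6, 0.65], [-0.4, -11, 0, -7.5, 0.65], [-0.5, -12.5, 0, -8.5, 0.65], [-0.5, -13.6, 0, -9.3, 0.65], [-0.5, -13.6, 0, -9.3, 0.65], [-0.5, -13.6, 0, -9.3, 0.65]]
  ]
}}

```text
clock: 14.67
tool_pos: [0.4869, -0.1977, 0.0954]
eef_rot: [3.141, -0.001, 2.945]
ft_force: [0.0, 0.5, -0.6]
opening: 0.0555
```

Run:
```python
from h import *
s=monitor.sense();print(s["clock"],s["tool_pos"],np.degrees(s["eef_rot"]),s["opening"])
c=imaging.capture("side"); save(c,"side13",(210,150,310,270),5)
W=cloud(c)
m=np.zeros((400,640),bool);m[205:240,235:305]=1
P=W[m&(W[...,2]>.055)&(W[...,2]<.08)]; r=cv2.minAreaRect((P[:,:2]*1000).astype(np.float32));print(r)
```

```text
14.6667 [ 0.48690481 -0.19767248  0.09542476] [ 1.79951397e+02 -6.55890069e-02  1.68764354e+02] 0.05554782904947679
((487.0086364746094, -199.44522094726562), (27.43614387512207, 110.69740295410156), 79.95813751220703)
```

View pics/side13.png

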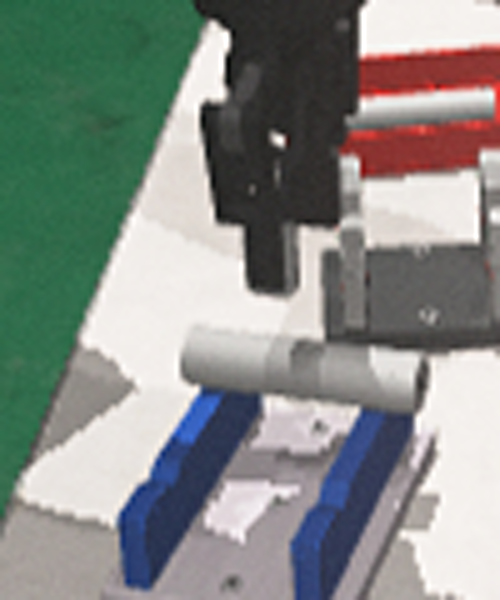

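The fingers stand above the middle of the thick roller. Descending 7.4 cm and closing gradually.

{"fn": "play_rows", "kwargs": {
  "series": [
    [[0, 0, -2, 0, 0.65], [0, 0, -4, 0, 0.65], [0, 0, -6, 0, 0.65], [0, 0, -7, 0, 0.65], [0, 0, -7.4, 0, 0.65], [0, 0, -7.4, 0, 0.65], [0, 0, -7.4, 0, 0.5], [0, 0, -7.4, 0, 0.42]]
  ]
}}

```text
clock: 15.38
tool_pos: [0.4883, -0.1982, 0.023]
eef_rot: [-3.141, 0.002, 2.946]
ft_force: [-0.2, -0.9, 0.7]
opening: 0.036
```

{"fn": "play_rows", "kwargs": {
  "series": [
    [[0, 0, 0, 0, 0.38], [0, 0, 0, 0, 0.35], [0, 0, 0, 0, 0.32], [0, 0, 0, 0, 0.2], [0, 0, 0, 0, 0], [0, 0, 0, 0, 0], [0, 0, 0, 0, 0], [0, 0, 0, 0, 0]]
  ]
}}

```text
clock: 16.05
tool_pos: [0.4885, -0.1969, 0.0231]
eef_rot: [3.139, 0.002, 2.947]
ft_force: [0.9, 4.9, 6.4]
opening: 0.0264
```

Run:
```python
from h import *
s=monitor.sense();print(s["clock"],s["tool_pos"],s["ft_force"],s["opening"])
c=imaging.capture("side"); save(c,"side14",(210,150,310,270),5)
```

```text
16.05 [ 0.48848415 -0.19692977  0.02313275] [0.85635759 4.91872864 6.43956638] 0.026378522168112893
```

View pics/side14.png

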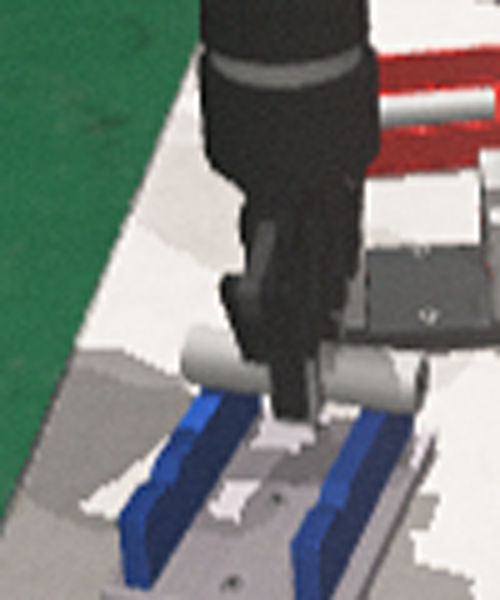

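Gripped at 26.4 mm; the thin one read 18.2 for 20, so the same offset. Lifting, then moving to above the gauge at (0.529, -0.043), turning +18.9°.

{"fn": "play_rows", "kwargs": {
  "series": [
    [[0, 0, 0.5, 0, 0], [0, 0, 1.5, 0, 0], [0, 0, 3, 0, 0], [0, 0, 4.5, 0, 0], [0, 0, 6, 0, 0], [0, 0, 7.5, 0, 0], [0, 0, 8, 0, 0], [0, 0, 8, 0, 0]]
  ]
}}

```text
clock: 16.77
tool_pos: [0.4883, -0.1989, 0.1037]
eef_rot: [-3.14, 0.003, 2.946]
ft_force: [0.0, -0.7, -2.4]
opening: 0.0265
```

{"fn": "play_rows", "kwargs": {
  "series": [
    [[0.5, 1.5, 0, 2, 0], [1.1, 4, 0, 5, 0], [1.8, 6.5, 0, 8, 0], [2.5, 9, 0, 11, 0], [3.1, 11.5, 0, 14, 0], [3.7, 13.5, 0, 16.5, 0], [4.2, 15.2, 0, 18.5, 0], [4.2, 15.5, 0, 18.9, 0]]
  ]
}}

```text
clock: 17.43
tool_pos: [0.5293, -0.0403, 0.101]
eef_rot: [3.14, -0.001, -3.003]
ft_force: [0.1, -0.1, -2.2]
opening: 0.0264
```

{"fn": "play_rows", "kwargs": {
  "series": [
    [[0, 0, -0.5, 0, 0], [0, 0, -1.5, 0, 0], [0, 0, -2, 0, 0], [0, 0, -2, 0, 0], [0, 0, -2, 0, 0]]
  ]
}}

```text
clock: 17.85
tool_pos: [0.5285, -0.0437, 0.0811]
eef_rot: [3.141, -0.002, -3.009]
ft_force: [-0.3, -0.4, -2.0]
opening: 0.0263
```

Run:
```python
from h import *
s=monitor.sense();print(s["clock"],s["tool_pos"],np.degrees(s["eef_rot"]),s["ft_force"],s["opening"])
c=imaging.capture("side"); save(c,"side15",(240,140,340,240),6)
W=cloud(c)
m=np.zeros((400,640),bool);m[170:215,255:330]=1
hsv=cv2.cvtColor(c["img"],cv2.COLOR_RGB2HSV)
P=W[m&(W[...,2]>.09)&(W[...,2]<.14)&(hsv[...,2]>110)]; print(len(P),cv2.minAreaRect((P[:,:2]*1000).astype(np.float32)),np.percentile(P[:,2],[2,98]))
c=imaging.capture("top"); save(c,"top15",(250,180,330,260),7)
W=cloud(c);hsv=cv2.cvtColor(c["img"],cv2.COLOR_RGB2HSV)
m=np.zeros((400,640),bool);m[180:260,260:320]=1
P=W[m&(W[...,2]>.095)&(W[...,2]<.14)&(hsv[...,2]>80)]; print(len(P),cv2.minAreaRect((P[:,:2]*1000).astype(np.float32)),np.percentile(P[:,2],[2,50,98]))
```

```text
17.85 [ 0.52846403 -0.04372233  0.08106281] [ 1.79971441e+02 -1.08330160e-01 -1.72407536e+02] [-0.29502894 -0.35792552 -2.03001378] 0.026314522208304093
252 ((528.5025024414062, -57.95253372192383), (107.8119888305664, 16.63604164123535), 8.399014472961426) [0.10816105 0.13018166]Traceback (most recent call last):
  File "<stdin>", line 11, in <module>
    return _quantile_unchecked(
        a, q, axis, out, overwrite_input, method, keepdims, weights)
    return _ureduce(a,
                    func=_quantile_ureduce_func,
    ...<5 lines>...
                    overwrite_input=overwrite_input,
                    method=method)
    r = func(a, **kwargs)
    result = _quantile(arr,
                       quantiles=q,
    ...<2 lines>...
                       out=out,
                       weights=wgt)
    slices_having_nans = np.isnan(arr[-1, ...])
                                  ~~~^^^^^^^^^
IndexError: index -1 is out of bounds for axis 0 with size 0
```

View pics/side15.png

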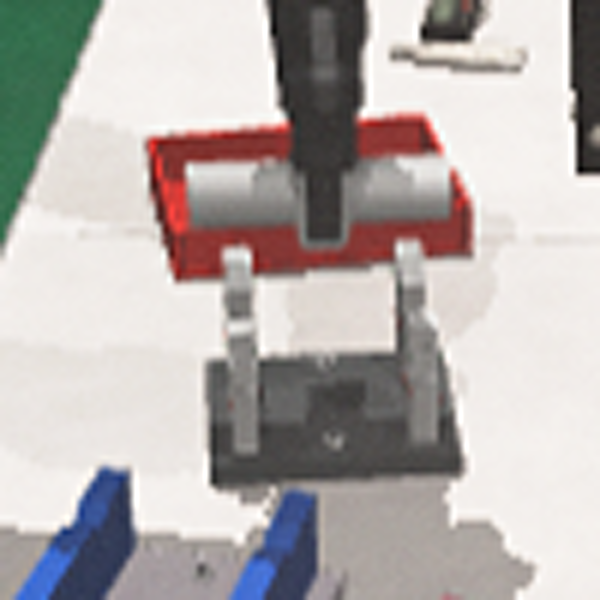

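View pics/top15.png

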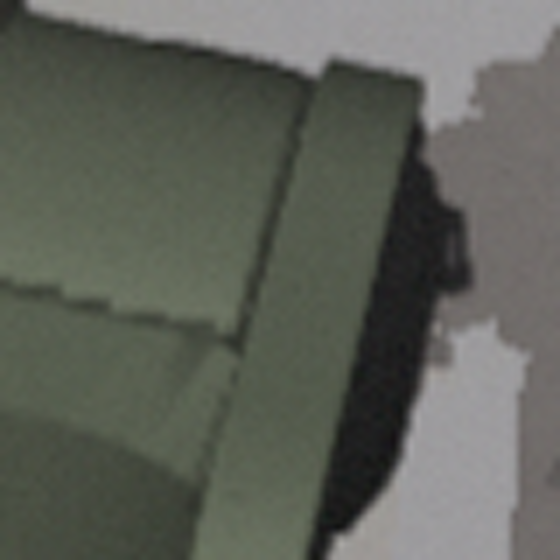

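The side view shows the thick roller level above both forks, centred and parallel. Both earlier grips gave a +y side force, so the robot frame sits about 1 mm towards +y of the camera's. I'll shift 1 mm and lower into the lead-in while watching the forces.

{"fn": "play_rows", "kwargs": {
  "series": [
    [[0, 0.1, -1, 0, 0], [0, 0.1, -2, 0, 0], [0, 0.1, -3, 0, 0], [0, 0.1, -3.5, 0, 0], [0, 0.1, -4, 0, 0], [0, 0.1, -4, 0, 0]]
  ]
}}

```text
clock: 18.45
tool_pos: [0.5283, -0.0417, 0.0405]
eef_rot: [3.141, -0.002, -3.007]
ft_force: [-1.0, 0.2, -3.4]
opening: 0.0262
```

{"fn": "play_rows", "kwargs": {
  "series": [
    [[0, 0, -0.3, 0, 0], [0, 0, -0.6, 0, 0], [0, 0, -0.9, 0, 0], [0, 0, -1, 0, 0], [0, 0, -1, 0, 0]]
  ]
}}

```text
clock: 18.87
tool_pos: [0.5293, -0.042, 0.0318]
eef_rot: [3.142, -0.0, -3.007]
ft_force: [-1.0, -0.5, -2.8]
opening: 0.0262
```

Run:
```python
from h import *
s=monitor.sense();print(s["clock"],s["tool_pos"],np.degrees(s["eef_rot"]),s["ft_force"],s["ft_torque"],s["opening"])
c=imaging.capture("side"); save(c,"side16",(260,160,330,230),8)
```

```text
18.8667 [ 0.52927676 -0.04198268  0.03180173] [ 1.79997001e+02 -1.46001950e-02 -1.72314090e+02] [-0.99285727 -0.48145144 -2.79802841] [-0.000376    0.04548015  0.03338698] 0.026212273064582875
```

View pics/side16.png

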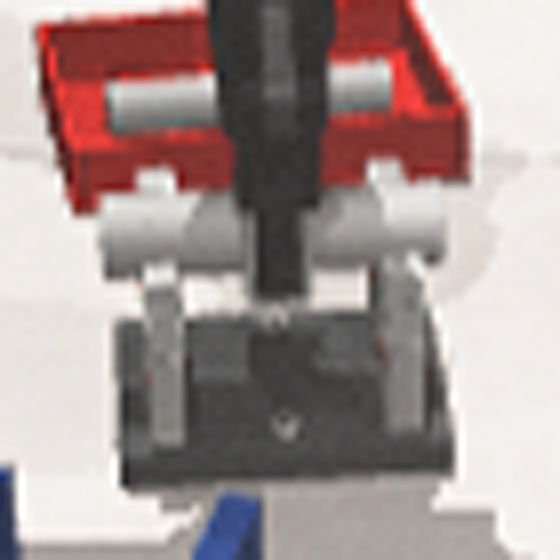

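The roller is inside the lead-in between the prongs, with no contact force. Continuing down slowly.

{"fn": "play_rows", "kwargs": {
  "series": [
    [[0, 0, -0.2, 0, 0], [0, 0, -0.4, 0, 0], [0, 0, -0.6, 0, 0], [0, 0, -0.6, 0, 0], [0, 0, -0.6, 0, 0]]
  ]
}}

```text
clock: 19.33
tool_pos: [0.5292, -0.042, 0.0258]
eef_rot: [3.141, -0.0, -3.007]
ft_force: [-0.3, -0.6, -2.4]
opening: 0.0265
```

{"fn": "play_rows", "kwargs": {
  "series": [
    [[0, 0, -0.2, 0, 0], [0, 0, -0.4, 0, 0], [0, 0, -0.6, 0, 0], [0, 0, -0.6, 0, 0], [0, 0, -0.6, 0, 0]]
  ]
}}

```text
clock: 19.75
tool_pos: [0.5292, -0.042, 0.0198]
eef_rot: [3.141, -0.0, -3.007]
ft_force: [-0.5, -0.2, -3.6]
opening: 0.0263
```

Run:
```python
from h import *
s=monitor.sense();print(s["clock"],s["tool_pos"],np.degrees(s["eef_rot"]),s["ft_force"],s["ft_torque"],s["opening"])
c=imaging.capture("side"); save(c,"side17",(260,160,330,230),8)
```

```text
19.75 [ 0.52919158 -0.04195996  0.01976058] [ 1.79990821e+02 -2.61156731e-02 -1.72314820e+02] [-0.54970587 -0.19207332 -3.57405739] [-0.02471082 -0.03541958 -0.02060403] 0.026300165544185992
```

View pics/side17.png

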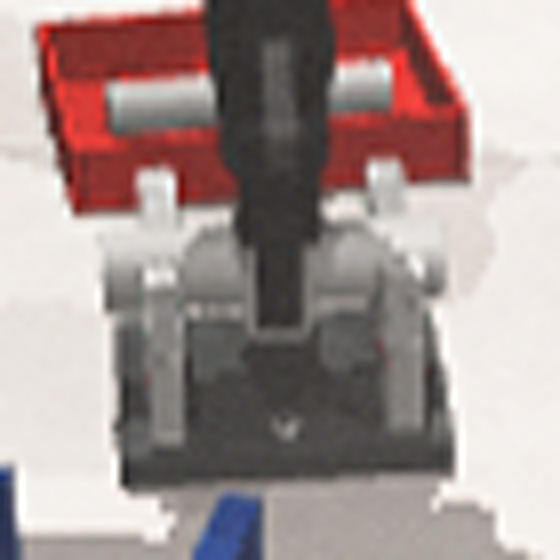

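It has entered the go jaws with no contact force, and the axis is about 57 mm up. I'll go down until the no-go jaws carry it.

{"fn": "play_rows", "kwargs": {
  "series": [
    [[0, 0, -0.1, 0, 0], [0, 0, -0.2, 0, 0], [0, 0, -0.3, 0, 0], [0, 0, -0.3, 0, 0]]
  ]
}}

```text
clock: 20.13
tool_pos: [0.5294, -0.0418, 0.0169]
eef_rot: [3.141, 0.0, -3.007]
ft_force: [0.9, 0.7, -2.0]
opening: 0.0264
```

{"fn": "play_rows", "kwargs": {
  "series": [
    [[0, 0, -0.1, 0, 0], [0, 0, -0.2, 0, 0], [0, 0, -0.2, 0, 0]]
  ]
}}

```text
clock: 20.38
tool_pos: [0.5296, -0.0415, 0.0156]
eef_rot: [3.141, 0.001, -3.007]
ft_force: [-2.2, 1.8, 5.1]
opening: 0.0261
```

Contact: the force rose from -3 to +5 N at reported z = 0.0156, so the axis is at about 53 mm, as expected. Releasing.

{"fn": "play_rows", "kwargs": {
  "series": [
    [[0, 0, 0, 0, 0.3], [0, 0, 0, 0, 0.34], [0, 0, 0, 0, 0.38], [0, 0, 0, 0, 0.45], [0, 0, 0, 0, 0.55], [0, 0, 0, 0, 0.6], [0, 0, 0, 0, 0.6]]
  ]
}}

```text
clock: 20.97
tool_pos: [0.5294, -0.0421, 0.0149]
eef_rot: [-3.141, -0.0, -3.008]
ft_force: [-0.5, 0.3, -0.0]
opening: 0.0512
```

{"fn": "play_rows", "kwargs": {
  "series": [
    [[0, 0, 1, 0, 0.6], [0, 0, 2, 0, 0.6], [0, 0, 4, 0, 0.6], [0, 0, 6, 0, 0.6], [0, 0, 9, 0, 0.6], [0, 0, 12, 0, 0.6], [0, 0, 14, 0, 0.6], [0, 0, 14, 0, 0.6]]
  ]
}}

```text
clock: 21.63
tool_pos: [0.5328, -0.0427, 0.161]
eef_rot: [-3.138, 0.009, -3.007]
ft_force: [0.1, 0.1, -0.3]
opening: 0.0513
```

{"fn": "play_rows", "kwargs": {
  "series": [
    [[-2, 3, 0, 0, 0.6], [-4, 6, 0, 0, 0.6], [-6, 10, 0, 0, 0.6], [-8, 14, 0, 0, 0.6], [-10, 18, 0, 0, 0.6], [-12, 22, 0, 0, 0.6], [-14, 25, 0, 0, 0.6], [-14, 27, 0, 0, 0.6]]
  ]
}}

```text
clock: 22.3
tool_pos: [0.3853, 0.2298, 0.1552]
eef_rot: [3.141, -0.002, -3.005]
ft_force: [0.6, 0.5, 0.5]
opening: 0.0513
```

{"fn": "play_rows", "kwargs": {
  "series": [
    [[0, 1, 0, 0, 0.6], [0, 2, 0, 0, 0.6], [0, 2, 0, 0, 0.6], [0, 2, 0, 0, 0.6], [0, 2, 0, 0, 0.6]]
  ]
}}

```text
clock: 22.72
tool_pos: [0.3899, 0.2469, 0.1548]
eef_rot: [-3.141, -0.0, -3.009]
ft_force: [0.1, -0.0, -0.1]
opening: 0.0513
```

Run:
```python
from h import *
s=monitor.sense();print(s["clock"],s["tool_pos"],s["ft_force"],s["dq"].round(3))
def rect(W,hsv,box,z,vmin):
    m=np.zeros((400,640),bool);m[box[1]:box[3],box[0]:box[2]]=1
    P=W[m&(W[...,2]>z[0])&(W[...,2]<z[1])&(hsv[...,1]<70)&(hsv[...,2]>vmin)]
    if len(P)<5: print("none",len(P));return
    print(len(P),cv2.minAreaRect((P[:,:2]*1000).astype(np.float32)),np.percentile(P[:,2],[2,50,98]).round(4))
c=imaging.capture("top"); save(c,"top18",(160,180,330,280),4.6)
W=cloud(c);hsv=cv2.cvtColor(c["img"],cv2.COLOR_RGB2HSV)
rect(W,hsv,(255,190,320,245),(.055,.08),60)
rect(W,hsv,(175,195,235,262),(.008,.04),60)
for q in ["jar_1_center","bottle_1_center","vial_center"]:
    r=imaging.spot_point(q,c); print(q,[(round(x["xy"][0]*640),round(x["xy"][1]*400),round(x["confidence"],2)) for x in r[:2]])
c=imaging.capture("side"); save(c,"side18",(230,130,350,250),5)
```

```text
22.7167 [0.38986389 0.24688207 0.15484839] [ 0.1127832  -0.04112069 -0.0816986 ] [-0.007 -0.    -0.005 -0.001  0.001  0.001]
730 ((527.745361328125, -42.51514434814453), (109.99211120605469, 79.4756851196289), 7.540674686431885) [0.0563 0.0651 0.074 ]
338 ((482.76043701171875, 143.14608764648438), (107.19807434082031, 134.27342224121094), 81.14032745361328) [0.0148 0.0221 0.0275]
jar_1_center [(254, 133, 0.56)]
bottle_1_center [(415, 140, 0.75)]
vial_center [(320, 142, 0.58)]
```

View pics/top18.png

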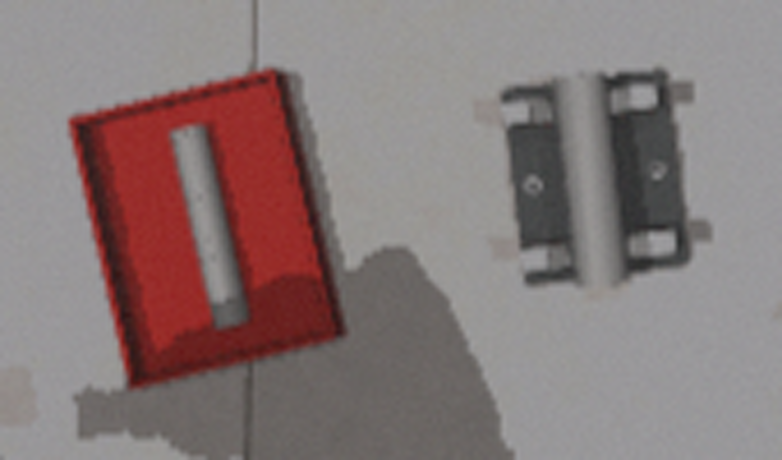

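View pics/side18.png

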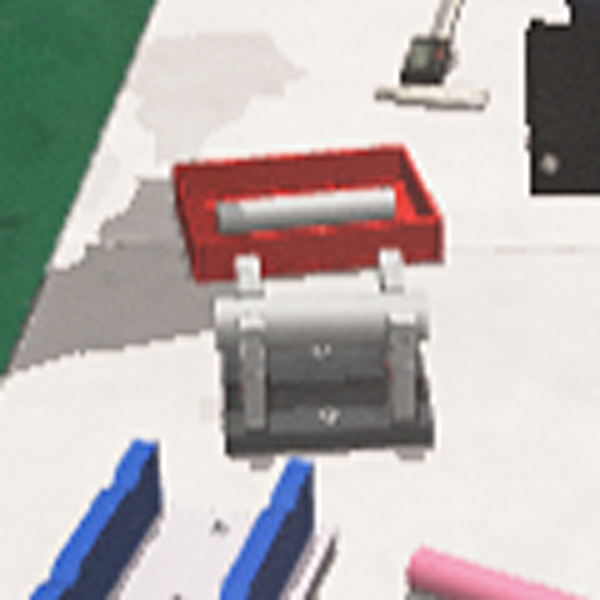

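Both rollers look placed correctly. One number check on the height and level of the thick roller before handing in.

Run:
```python
from h import *
c=imaging.capture("top");W=cloud(c)
def chk(name,g,a,rt):
    a=np.radians(a);R=np.array([[np.cos(a),np.sin(a)],[-np.sin(a),np.cos(a)]])
    L=(W[...,:2]-g)@R.T
    m=(abs(L[...,1])<.012)&(abs(L[...,0])<.07)&(W[...,2]>rt-.03)
    for x0 in (-.05,-.025,0,.025,.04):
        k=m&(abs(L[...,0]-x0)<.008); print(name,x0,np.percentile(W[k][:,2],[50,85,95]).round(4))
    k=m&(W[...,2]>rt-.008); print(L[k].min(0).round(4),L[k].max(0).round(4),np.median(L[k],0).round(4))
chk("good",np.array([.5292,-.0427]),7.6,.067)
chk("thin",np.array([.502,.168]),14.1,.024)
```

```text
good -0.05 [0.0645 0.0664 0.0671]
good -0.025 [0.0648 0.0672 0.068 ]
good 0 [0.0643 0.0673 0.0684]
good 0.025 [0.0639 0.0672 0.0676]
good 0.04 [0.0639 0.0662 0.0669]
[-0.0563 -0.0119] [0.0534 0.012 ] [-0.0021 -0.0002]
thin -0.05 [0.0186 0.0239 0.0243]
thin -0.025 [0.0204 0.0232 0.0253]
thin 0 [0.0209 0.0241 0.0249]
thin 0.025 [0.0213 0.0237 0.0248]
thin 0.04 [0.0208 0.0236 0.0248]
[-0.0552 -0.011 ] [0.0547 0.0081] [-0.0013 -0.0026]
```

```bash
python3 -c "
from station import hand_in
print(hand_in())"
```

```text
the job is handed in; nothing more can be done
None
```

Both rollers are sorted and the job is handed in at about 23 s of the 64 s allowed. No verdict came back.

**What I did:** I picked up the thin roller first and laid it in the red reject tray. I then lowered the thick one into the gauge until the no-go jaws carried it, let go, and moved the arm clear.

**Last checks, from the top camera:**

| Roller | Along its axis | Across | Height | Level |
|---|---|---|---|---|
| Thick, relative to the gauge middle | about -2 mm | under 1 mm | top at 67 mm, so axis at about 53 mm | even within about 1 mm end to end |
| Thin, relative to the tray middle | about -1 mm | about -3 mm | top at 24 mm, so lying on the floor | even end to end |

The detector found the jar, bottle and vial within 4 pixels of where they were at the start. The robot was touching nothing at the end.

**What disagreed or needed mending:**
- **Height reading:** the arm's reported height was about 4 cm below where the fingers really were. My first close was on air above the thin roller. The camera depth showed the error, and the later contacts with the tray floor and the jaws agreed with it.
- **Thin roller grip:** I regripped it 8 mm lower, because the first hold was too near the fingertips.
- **Tray contact:** the fingertips touched the tray floor once, at about 26 N, before I let go of the thin roller.
- **Opening reading:** the gripper read about 1.7 mm less than the true diameter on both rollers.

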